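# Clip the amber lens into the trailer lamp

## Robot

A 6-joint arm with a two-finger parallel gripper is mounted at the origin on a cart in front of the work surface, level with it; the furniture and walls round the work are solid. World frame = base frame: x ahead of the robot, y to its left, z up, the work surface at z = 0. Lengths are in m, angles in rad, forces in N, time in s.
With the tool pointing down it reaches from about 0.35 to 0.85 m from the base axis. Payload 8.1 kg.
Tool frame: the origin (TCP) lies at the very end of the fingers, on their centre line; the grasp point (between the pads) lies 19 mm behind it; z points along the fingers, y is the line along which they close (so a half turn about z gives the same grasp; the last joint's range is limited). The gripper opens to 93 mm and grips with 3 to 60 N. Pads are 15 mm wide; open, the fingers measure 128 mm over their backs; the gripper's body (75 mm by 188 mm) begins 65 mm behind the grasp point.
Start: joints at [1.174, 0.13, 1.488, -0, 1.523, -0.085], TCP at [0.184, 0.571, 0.184] pointing down, gripper open.
Joint ranges: [-2.96, 2.96], [-0.89, 2.26], [0.02, 2.5], [-1.34, 4.48], [0, 2.73], [-2.66, 2.66]. Speed limits (rad/s): [2.39, 2.39, 2.79, 3.14, 3.14, 3.14].

## Interface

Orientations are given as a rotation vector (axis times angle).
In Python, from plant import monitor, eyes, ticket gives the robot as it stands.
- The arm moves only by the tool arm_command, never from a script. Its argument "deltas" is a list that holds one entry, the list of rows, each a list of 6 numbers: the shift along the world's x, y, z in cm, then the turn, a rotation vector about the world's x, y, z in degrees. In form: [[[tx, ty, tz, rx, ry, rz], ...]]. A call has 1 to 12 rows; each row shifts and turns the commanded pose from where the row before left it; what a row does not reach is not made up. A row lasts 1/12 s, in which the tool goes at most 41.7 mm and 7.16 degrees, less where a joint would pass 70% of its speed; a pose out of reach is approached as far as the arm can. A call is refused whole if a number of a shift passes 4.17 or a number of a turn 7.16, either way. A call with a gripper value outside its range is refused whole. "gripper" is the opening, from -1 (shut) to 1 (fully open), set as the call begins (left out, the last holds). The fingers move at their own pace and stop on an object; "squeeze" is the grip in N (left out, the last holds). Time passes only in rows, so rows that do not move let the fingers close. It gives the time, the measured TCP pose, the force, the opening and the grip force at its end, in the units of the state.
- monitor.read_state(): the state, without advancing time (a new reading comes with each control period).
- eyes.read_camera(name): name is "side" or "top"; returns the picture (400x640x3 uint8, blue, green, red); there is no depth.
- eyes.camera_model(name): a dict with "fx", "fy", "cx", "cy" (pixels), "rvec" (rotation vector, rad) and "tvec" (3), from world to camera coordinates, as OpenCV has them. Camera axes: x right, y down, z forward; pixel columns grow to the right and rows downward; lengths in m; the calibration is good to about 2 mm. A picture is of the moment at which its call begins. camera_model takes no time and is no camera call.
- ticket.close_job(): hands the job in; it is judged then, once.
The state is a dict: "t": time; "q": joint angles; "dq": joint speeds; "joint_torque": joint torques, N m; "tool_pos": TCP position; "orientation": TCP orientation; "force": force on the tool from outside, world axes, zero at the start; "wrist_torque": the same for the moment, N m; "opening": finger opening in m; "gripper_force": force on a finger pad.
Only numpy, scipy, OpenCV 4.12 (cv2) and the standard library are available. Lean on these libraries where they do the work, as an engineer would, in place of code of your own. Each camera call takes 0.05 s, during which the arm holds its last target. There are 200 camera calls.

## Task

Fit the loose amber lens into the open lamp on the plywood light board, the same way as the red one beside it: hook the two tongues under the two lugs, slide it in until it meets the stop, then press the tail down until the spring catch snaps over its edge. It must end level, held down on all three rubber studs by the lugs and the catch so that it cannot rock, and let go of. The lamp was set by hand on its nuts and slots, so its height and its place along the board are up to 8 mm off the drawing: find them by touch. The plastic is brittle: never let more than 17 N act between lens and lamp, and leave the other things on the table where they are.

Things in the scene. Friction and masses are not known exactly. Their poses are not given: they have to be found in the camera images.
- lens: Loose translucent amber lamp lens, lying dome up on a cork mat 4 mm thick: a flange (x -44 to +50, y -32 to +32, z 0 to 6 mm) with a ribbed dome on it and two tongues at the nose (-x). Origin: centre of the flange's flat underside; x from nose to tail, z up through the dome. 0.1 to 0.2 kg.
- lens_grip (a point): Middle of the lens's dome, at x = -8, y = 0, z = +17 mm in the lens frame. The dome has upright sides and measures 46 (x) x 44 (y) x 22 mm (z 6 to 28): grip it across y, fingertips just above the flange.
- lens_nose (a point): Point midway between the tips of the lens's two tongues, at x = -50, y = 0, z = +3 mm in the lens frame. Each tongue is 14 mm wide, 6 mm thick and 6 mm long, centred at y = +20 and y = -20 mm.
- lens_tail (a point): Point on top of the lens's bare tail flange, at x = +30, y = 0, z = +6 mm in the lens frame: the place to press with shut fingertips (bare from the dome at x = +15 to the plain tail edge at x = +50 mm).
- lamp: Fixed plywood light board (192 x 234 x 12 mm) with two black lamps: the open one over the origin, a finished red one like it centred at y = -114 mm. Origin: underside of the board below the middle of the open lamp; x from the lamp's nose end (lugs, toward the robot) to its tail end (steel catch), z up.
- lamp_seat (a point): Nominal place of the seated lens's origin: x = 0, y = 0, z = 46 mm in the lamp frame, axes of the lamp. The open lamp stands on nuts and slotted feet, each lamp set by hand: its TRUE seat lies up to 8 mm either way along x and up to 8 mm higher or lower than this point, which is not reported and must be felt. Across (y) and in angle it is true.
- lamp_stop (a point): Nominal middle of the nose wall's inner face, the stop that the tongue tips meet: x -50, z +3 mm from lamp_seat; it is off by as much as the true seat. From the true seat: nose wall top z = +10 mm; side walls' inner faces y = +35 and -35, tops z = +6; two lugs, each 17 mm wide at y = +20 and -20, overhang from the stop to x = -44, underside z = +6, top z = +14 mm.
- stud_left (a joint): One of three upright rubber studs, 8 mm thick, that carry the flange, at x = -28, y = +20 mm from the true seat. Value: how far it is pressed down, m. Free (0) its top is 1 mm above the true seat; it springs 2 N per mm, at most 3 mm, then is hard. About 0.001 when the lens is clipped in, as the lug above holds the lens down on it.
- stud_right (a joint): The same stud at x = -28, y = -20 mm from the true seat. A tongue passes under its lug only with the lens nose down by 10 to 20 degrees (tail up), its flange resting on these two studs; it then slides to the stop, and the tail is swung down.
- stud_tail (a joint): The same stud at x = +40, y = 0 from the true seat, under the tail. About 0.001 when the catch holds the tail down on it. The springs of a clipped-in lens (studs, lugs and catch together) already make up about 8 N of the force between lens and lamp; it counts toward the limit. It reads 0 while the tail is still perched on the ramp.
- catch (a joint): Steel spring catch, 22 mm wide, at the lamp's tail. Value: how far it is pushed back along +x, m (0 shut, at most 0.0075; 1 N shut, 0.2 N per mm). Shut, from the true seat: hook tip x = 44.5, underside z = +6; ramp from the tip up to x = 52.5, z = +21; tab to x = 63.5 mm. The tail edge pressed on the ramp drives it back; 4 to 8 N at lens_tail snaps it over.
- screwdriver: Red-handled screwdriver, 236 mm, lying at the front of the table. Leave it.
- pliers: Black pliers, 190 mm, lying at the front left. Leave them.
- spray_can: Spray can with a red cap, 58 mm across, 217 mm high, at the back left. Leave it.

How it is judged:
At the end, for the whole second after the job is handed in: The amber lens is clipped into the open lamp (within 11 mm along, 4 mm across and 9.5 mm in height of the nominal seat, level within 0.03 rad), with each of the three rubber studs held down by it by 0.5 to 2 mm and the catch shut to within 2 mm; it is at rest and let go of (value of joint stud_left between 0.0005 and 0.002 m and value of joint stud_right between 0.0005 and 0.002 m and value of joint stud_tail between 0.0005 and 0.002 m and value of joint catch below 0.002 m and x of lens in the frame of lamp_seat between -0.011 and 0.011 m and y of lens in the frame of lamp_seat between -0.004 and 0.004 m and z of lens in the frame of lamp_seat between -0.0095 and 0.0095 m and angle between the z axis of lens and the z axis of lamp, either way round below 0.03 rad and linear speed of lens below 0.01 m/s and not (contact force between lens and the fingers above 0.05 N)); the robot touches nothing.
It fails at once if more than 17 N between the lens and the lamp (contact force between lens and lamp above 17 N).
It fails at once if the screwdriver, the pliers or the spray can is moved more than 3 cm (distance of any of screwdriver, pliers, spray_can from where it was at the start of the episode above 0.03 m).
It also fails if it takes over 48 s, if anything falls off the work surface, if the arm or the gripper's body presses on something with over 40 N, if the wrist force passes 120 N, or if a joint passes its speed limit or range.

## Working session

There is one attempt and no reset: what is moved stays moved. The work goes in short steps, Python scripts to look and compute and a tool call to move; the robot and the scene stay as the last step left them, time stands still between calls to the robot, and variables do not carry over. Pictures are saved under pics/ and viewed, at most 10 in all, crops included, and the job is handed in when it is done.

Besides the shell and the picture viewer there is one more tool, called as a command line: name --argument value ..., lists and objects as JSON in quotes. arm_command: Moves the arm, as the interface text tells. Its arguments: {"type":"object","properties":{"deltas":{"type":"array"},"gripper":{"type":"number"},"squeeze":{"type":"number"}},"required":["deltas"]}

```bash
mkdir -p pics; python3 - <<'E'
from plant import monitor, eyes
import cv2
s=monitor.read_state(); print(s)
for n in("side","top"):
    cv2.imwrite(f"pics/{n}0.png",eyes.read_camera(n)); print(n,eyes.camera_model(n))
E
```

```text
{'t': 0.0, 'q': array([ 1.17362026e+00,  1.31154657e-01,  1.48930805e+00, -2.73714648e-05,
        1.52299317e+00, -8.53933590e-02]), 'dq': array([ 1.12419306e-04,  9.35493719e-04,  8.34514426e-04,  5.53513495e-05,
        1.45756107e-03, -5.07226189e-04]), 'joint_torque': array([ 2.16897155e-03, -5.59852874e+01, -4.91758204e+01,  7.69187207e-02,
        3.57300346e-02, -1.52395687e-04]), 'tool_pos': array([0.18378756, 0.57047754, 0.1827756 ]), 'orientation': array([-4.87698627e-01, -3.10308168e+00,  2.85183397e-03]), 'force': array([-0.15584975,  0.54867638,  0.34729359]), 'wrist_torque': array([ 0.00724007, -0.00015585, -0.00506509]), 'gripper_force': 0.0, 'opening': 0.09315474564406283}
side {'fx': 419.76756270071303, 'fy': 419.76756270071303, 'cx': 315.9152505531236, 'cy': 200.04066439802472, 'rvec': array([ 2.16030406, -0.10287494,  0.04470372]), 'tvec': array([-0.50404712,  0.09226084,  0.92680122])}
top {'fx': 363.87464941182435, 'fy': 363.87464941182435, 'cx': 315.04707093331103, 'cy': 201.69234013636424, 'rvec': array([ 2.18155895, -2.20636793,  0.06626117]), 'tvec': array([0.03471308, 0.51371611, 0.9390222 ])}
```

View pics/side0.png

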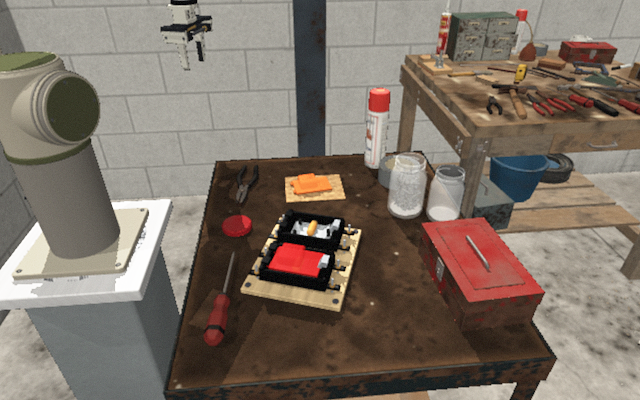

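View pics/top0.png

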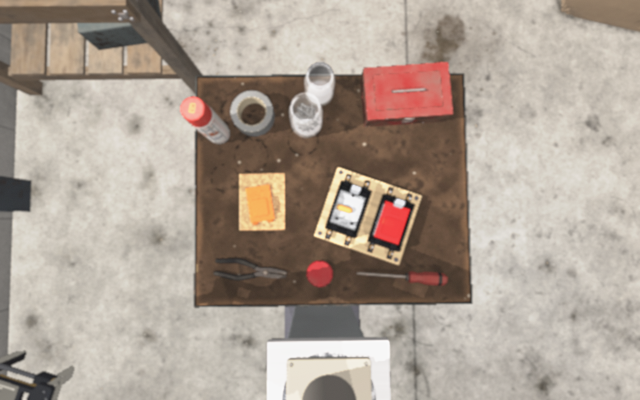

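Side: the lens is at about (313,185) on the cork mat, and the board is centred near (308,262). Top: the lens is at (261,204), the open lamp at (349,208) and the red lamp at (392,221). I'll enlarge the top and side crops.

```bash
python3 - <<'E'
import cv2,numpy as np
a=cv2.imread("pics/top0.png")[160:272,230:430]; b=cv2.imread("pics/side0.png")[165:315,235:375]
cv2.imwrite("pics/topc.png",cv2.resize(a,None,fx=4,fy=4,interpolation=cv2.INTER_CUBIC))
cv2.imwrite("pics/sidec.png",cv2.resize(b,None,fx=4,fy=4,interpolation=cv2.INTER_CUBIC))
E
```

```text
(no output)
```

View pics/topc.png

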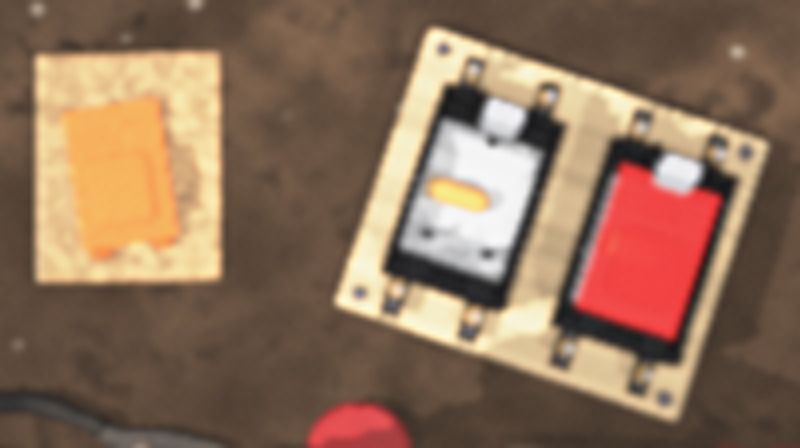

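View pics/sidec.png

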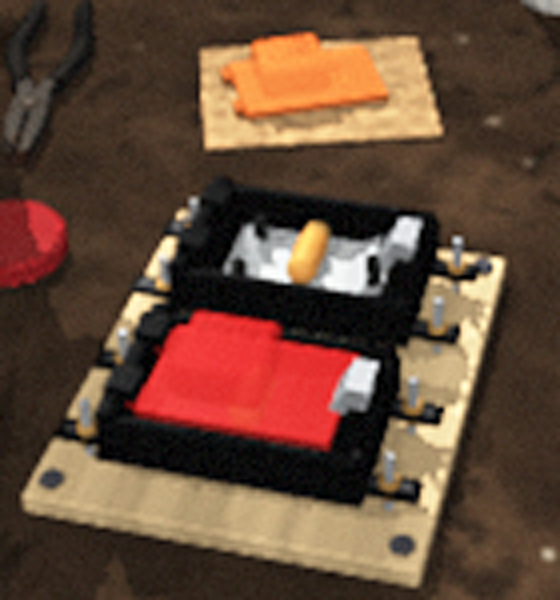

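Top crop: board corners are at (430,27), (770,143), (680,420) and (335,303). The lens tail edge runs (64,110)-(157,95), with the tongues at the bottom around (100,255) and (165,240). The lamp's lugs are toward the robot. Next I'll cast rays.

```bash
cat > h.py <<'E'
import numpy as np,cv2
from plant import monitor,eyes
from scipy.spatial.transform import Rotation as R
def cast(n,px,z):
    m=eyes.camera_model(n);Rm=cv2.Rodrigues(m["rvec"])[0];c=-Rm.T@m["tvec"]
    px=np.atleast_2d(px).astype(float)
    d=np.c_[(px[:,0]-m["cx"])/m["fx"],(px[:,1]-m["cy"])/m["fy"],np.ones(len(px))]@Rm
    return c+d*((z-c[2])/d[:,2])[:,None]
def proj(n,P):
    m=eyes.camera_model(n);K=np.array([[m["fx"],0,m["cx"]],[0,m["fy"],m["cy"]],[0,0,1]])
    return cv2.projectPoints(np.atleast_2d(P).astype(float),m["rvec"],m["tvec"],K,None)[0][:,0]
def cam(n):
    m=eyes.camera_model(n);return -cv2.Rodrigues(m["rvec"])[0].T@m["tvec"]
E
python3 - <<'E'
from h import *
np.set_printoptions(precision=4,suppress=True)
print(cam("top"),cam("side"))
def full(p,o): return (np.array(p)+.5)/4-.5+np.array(o)
B=cast("top",full([[430,27],[770,143],[680,420],[335,303]],(230,160)),.012)[:,:2]
print("board top",B,[np.linalg.norm(B[i]-B[(i+1)%4]) for i in range(4)],B.mean(0))
Bs=cast("side",full([[503,255],[420,572],[24,498]],(235,165)),.012)[:,:2];print("side TR?,BR,BL",Bs,np.linalg.norm(np.diff(Bs,axis=0),axis=1),(Bs[0]+Bs[2])/2)
for n,roi in(("top",(239,175,286,231)),("side",(285,165,345,205))):
    im=eyes.read_camera(n) if 0 else cv2.imread(f"pics/{n}0.png")
    h=cv2.cvtColor(im,cv2.COLOR_BGR2HSV);m=((h[...,0]<18)&(h[...,1]>165)&(h[...,2]>150)).astype('u1')*255
    k=np.zeros_like(m);x0,y0,x1,y1=roi;k[y0:y1,x0:x1]=m[y0:y1,x0:x1]
    c=max(cv2.findContours(k,cv2.RETR_EXTERNAL,cv2.CHAIN_APPROX_NONE)[0],key=cv2.contourArea)[:,0]
    P=cast(n,c,.010)[:,:2];r=cv2.minAreaRect((P*1000).astype('f4'));print(n,r,cv2.boxPoints(r).tolist(),len(c))
    cv2.imwrite(f"pics/m{n}.png",cv2.resize(k[y0-5:y1+5,x0-5:x1+5],None,fx=5,fy=5,interpolation=0))
a=cv2.imread("pics/mtop.png");b=cv2.imread("pics/mside.png");H=max(a.shape[0],b.shape[0])
f=lambda i:cv2.copyMakeBorder(i,0,H-i.shape[0],0,5,0,value=(90,0,0))
cv2.imwrite("pics/mm.png",np.hstack([f(a),f(b)]))
E
```

```text
[0.4596 0.0323 0.9667] [ 0.4408 -0.7612  0.5898]
board top [[ 0.6071 -0.0305]
 [ 0.5277 -0.2532]
 [ 0.3476 -0.1895]
 [ 0.4261  0.0343]] [np.float64(0.2364020607388392), np.float64(0.19105328528304355), np.float64(0.23710247322111644), np.float64(0.1922352277842244)] [ 0.4771 -0.1097]
side TR?,BR,BL [[ 0.6037 -0.0279]
 [ 0.5257 -0.2518]
 [ 0.3469 -0.1889]] [0.237  0.1896] [ 0.4753 -0.1084]
top ((461.4147033691406, 185.74807739257812), (7.868156433105469, 2.6194825172424316), 89.34751892089844) [[460.06024169921875, 181.82916259765625], [462.6795654296875, 181.79934692382812], [462.7691650390625, 189.6669921875], [460.14984130859375, 189.69680786132812]] 7
side ((505.5538330078125, 183.59320068359375), (96.94263458251953, 96.28955078125), 8.590653419494629) [[450.43475341796875, 223.9574737548828], [464.81793212890625, 128.7482147216797], [560.6729125976562, 143.2289276123047], [546.2897338867188, 238.4381866455078]] 101
```

View pics/mm.png

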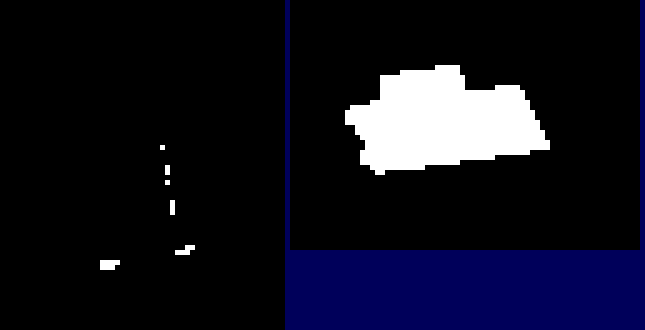

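The side mask shows the lens flange outline, with the near tail corner at about (549,148) in the mosaic. The top mask is too strict, so I'll loosen it.

```bash
python3 - <<'E'
from h import *
np.set_printoptions(precision=4,suppress=True)
im=cv2.imread("pics/top0.png");h=cv2.cvtColor(im,cv2.COLOR_BGR2HSV)
print(h[204,261],h[190,255],h[180,280],h[225,245],h[217,269])
u=cv2.resize(im[170:236,234:290],None,fx=4,fy=4,interpolation=cv2.INTER_CUBIC);h=cv2.cvtColor(u,cv2.COLOR_BGR2HSV)
for s in(120,135,150):
    m=((h[...,0]<20)&(h[...,1]>s)&(h[...,2]>190)).astype('u1')*255
    m=cv2.morphologyEx(m,cv2.MORPH_OPEN,np.ones((7,7)))
    c=max(cv2.findContours(m,cv2.RETR_EXTERNAL,cv2.CHAIN_APPROX_NONE)[0],key=cv2.contourArea)[:,0]
    P=cast("top",(c+.5)/4-.5+[234,170],.010)[:,:2];r=cv2.minAreaRect((P*1000).astype('f4'));print(s,r,cv2.boxPoints(r).round(1).tolist())
cv2.imwrite("pics/mt2.png",np.hstack([m,cv2.cvtColor(u,cv2.COLOR_BGR2GRAY)]))
# side corner points full px
q=lambda p:(np.array(p)-[290,0])/5+[280,160]
print("side tail near, tail far, tongue",cast("side",[q([548,150]),q([521,88]),q([378,172]),q([348,115])],.010))
E
```

```text
[ 17 156 247] [ 17 158 247] [ 21  89 242] [ 21  84 245] [ 17 157 247]
120 ((509.251953125, 173.75831604003906), (103.60150146484375, 68.57495880126953), 8.639975547790527) [[452.8999938964844, 199.89999389648438], [463.20001220703125, 132.10000610351562], [565.5999755859375, 147.60000610351562], [555.2999877929688, 215.39999389648438]]
135 ((509.09698486328125, 173.4768524169922), (100.7475814819336, 65.17704772949219), 8.452147483825684) [[454.5, 198.3000030517578], [464.1000061035156, 133.8000030517578], [563.7000122070312, 148.60000610351562], [554.0999755859375, 213.10000610351562]]
150 ((508.8215026855469, 173.06517028808594), (97.69720458984375, 61.745269775390625), 8.45658016204834) [[456.0, 196.39999389648438], [465.0, 135.3000030517578], [561.7000122070312, 149.6999969482422], [552.5999755859375, 210.8000030517578]]
side tail near, tail far, tongue [[0.5595 0.1404 0.01  ]
 [0.5526 0.2035 0.01  ]
 [0.4715 0.1287 0.01  ]
 [0.4588 0.1853 0.01  ]]
```

View pics/mt2.png

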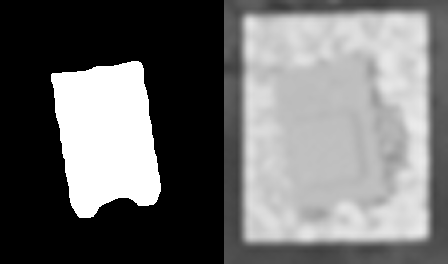

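The top-view outline is 100.7 x 65.2 mm, which matches the lens. So the lens origin is at (0.509, 0.1735) with yaw +8.5°. The board yaw is about -19.6°. Next I'll get a rough guess for the open lamp's x and z from its white catch and black housing in both views, to refine by touch.

```bash
cat >> h.py <<'E'
YAW=np.radians(-19.6); LX=np.array([np.cos(YAW),np.sin(YAW),0]); LY=np.array([-np.sin(YAW),np.cos(YAW),0])
LO=np.array([.4762,-.109,0])+.057*LY
def lamp(P): P=np.atleast_2d(P)-LO; return np.c_[P@LX,P@LY,P[:,2]]*1000
def world(p): p=np.atleast_2d(p)/1000; return LO+p[:,:1]*LX+p[:,1:2]*LY+p[:,2:]*[0,0,1]
E
python3 - <<'E'
from h import *
np.set_printoptions(precision=1,suppress=True)
print("LO",LO*1000)
for n in("top","side"):
    im=cv2.imread(f"pics/{n}0.png"); h=cv2.cvtColor(im,cv2.COLOR_BGR2HSV)
    for y in(0,-114):
        c=proj(n,world([54,y,62]))[0]; x0,y0=(c-13).astype(int)
        u=cv2.resize(im[y0:y0+26,x0:x0+26],None,fx=8,fy=8,interpolation=cv2.INTER_CUBIC);hh=cv2.cvtColor(u,cv2.COLOR_BGR2HSV)
        m=((hh[...,1]<60)&(hh[...,2]>120)).astype('u1')
        k,l,st,ce=cv2.connectedComponentsWithStats(m)
        for i in range(1,k):
            if st[i,4]<600: continue
            pc=(ce[i]+.5)/8-.5+[x0,y0]
            Q=np.argwhere(l==i)[:,::-1]; L=lamp(cast(n,(Q+.5)/8-.5+[x0,y0],.065))
            print(n,y,"pred",c,"blob",pc,st[i,4]/64,"z65 mean",L.mean(0),"x",L[:,0].min(),L[:,0].max(),"y",L[:,1].min(),L[:,1].max())
        # housing rails: brightness profile along lamp x at given y, plane z=52
    for z in(52,):
      for y in(-37,37,-37-114,37-114):
        xs=np.arange(-90,91,3); p=proj(n,world([[x,y,z] for x in xs])).astype('f4')
        g=cv2.remap(cv2.cvtColor(im,cv2.COLOR_BGR2GRAY),p[None,:,0],p[None,:,1],cv2.INTER_LINEAR)[0]
        print(n,y,dict(zip(xs.tolist(),g.tolist())) if n=="top" else "")
E
```

```text
LO [495.3 -55.3   0. ]
top 0 pred [355.9 187.3] blob [342.9 175.6] 11.796875 z65 mean [70.8 40.3 65. ] x 63.00950715694474 77.3221090620762 y 36.735185233912404 44.4946990203009
top 0 pred [355.9 187.3] blob [348.3 176.4] 9.46875 z65 mean [73.2 26.8 65. ] x 68.86184971058178 77.60140971197035 y 22.537219602342986 31.01440395314299
top 0 pred [355.9 187.3] blob [361.9 178.1] 23.765625 z65 mean [80.4 -6.5 65. ] x 74.91480216826712 85.37222973023052 y -19.525680156174197 3.559994218032741
top 0 pred [355.9 187.3] blob [352.5 193.2] 237.828125 z65 mean [37.   3.6 65. ] x 13.346752204592065 60.73137747697384 y -29.980383702173224 32.05419428491461
top -114 pred [399.3 202.1] blob [409.9 197.8] 10.171875 z65 mean [  72.4 -135.    65. ] x 67.36049735175729 77.85108164466222 y -139.51062925946098 -130.22776080545862
top -114 pred [399.3 202.1] blob [399.1 202.4] 92.5625 z65 mean [  52.9 -113.2   65. ] x 41.20822481179444 64.31673098766693 y -127.80515396694597 -98.53357579188201
top -37 {-90: 223, -87: 231, -84: 228, -81: 214, -78: 206, -75: 206, -72: 208, -69: 197, -66: 152, -63: 86, -60: 4
[... 1740 characters left out ...]
-21: 112, -18: 111, -15: 119, -12: 120, -9: 115, -6: 110, -3: 102, 0: 104, 3: 104, 6: 101, 9: 106, 12: 107, 15: 103, 18: 107, 21: 105, 24: 101, 27: 102, 30: 99, 33: 102, 36: 99, 39: 82, 42: 58, 45: 47, 48: 38, 51: 32, 54: 31, 57: 31, 60: 41, 63: 80, 66: 137, 69: 178, 72: 185, 75: 190, 78: 182, 81: 186, 84: 212, 87: 224, 90: 176}
side 0 pred [338.1 224.4] blob [332.1 226.3] 118.9375 z65 mean [ 44.1 -13.   65. ] x 28.198584808084107 56.521249346022195 y -49.011434026020574 14.585623995770217
side -114 pred [325.5 260.5] blob [323.6 260.7] 95.5625 z65 mean [  51.5 -118.6   65. ] x 43.39557159673188 59.597055759531166 y -138.92573142624877 -99.4242253391117
side -37 
side 37 
side -151 
side -77
```

The open lamp's seat looks about 3 mm toward the nose (x ≈ -3 mm) and about 1 to 3 mm low. Touch will settle both. Now I'll move over the lens.

arm_command --deltas '[[[1.98,-2.49,-0.3,0,0,1.65],[1.98,-2.49,-0.3,0,0,1.65],[1.98,-2.49,-0.3,0,0,1.65],[1.98,-2.49,-0.3,0,0,1.65],[1.98,-2.49,-0.3,0,0,1.65],[1.98,-2.49,-0.3,0,0,1.65],[1.98,-2.49,-0.3,0,0,1.65],[1.98,-2.49,-0.3,0,0,1.65],[1.98,-2.49,-0.3,0,0,1.65],[1.98,-2.49,-0.3,0,0,1.65],[1.98,-2.49,-0.3,0,0,1.65],[1.98,-2.49,-0.3,0,0,1.65]]]' --gripper 1

```text
t: 1.1
tool_pos: [0.4221, 0.2708, 0.1473]
orientation: [0.055, -3.141, 0.0]
force: [0.4, 1.1, -0.7]
opening: 0.093
gripper_force: 0.0
```

arm_command --deltas '[[[1.98,-2.49,-0.8,0,0,1.65],[1.98,-2.49,-0.8,0,0,1.65],[1.98,-2.49,-0.8,0,0,1.65],[1.98,-2.49,-0.8,0,0,1.65],[0,0,0,0,0,0],[0,0,0,0,0,0]]]'

```text
t: 1.6
tool_pos: [0.5006, 0.1712, 0.1147]
orientation: [0.228, -3.131, 0.0]
force: [-0.0, 0.3, 0.3]
opening: 0.0928
gripper_force: 0.0
```

arm_command --deltas '[[[0.05,0.1,-2,0,0,0.2],[0,0,-2,0,0,0],[0,0,-2,0,0,0],[0,0,-2,0,0,0],[0,0,-1.3,0,0,0],[0,0,-0.8,0,0,0],[0,0,0,0,0,0],[0,0,0,0,0,0]]]'

```text
t: 2.27
tool_pos: [0.501, 0.1744, 0.0151]
orientation: [0.24, -3.132, -0.0]
force: [0.2, -0.3, 0.7]
opening: 0.0929
gripper_force: 0.0
```

arm_command --deltas '[[[0,0,0,0,0,0],[0,0,0,0,0,0],[0,0,0,0,0,0],[0,0,0,0,0,0],[0,0,0,0,0,0],[0,0,0,0,0,0]]]' --gripper -1 --squeeze 25

```text
t: 2.77
tool_pos: [0.5015, 0.1737, 0.0151]
orientation: [-0.239, 3.132, 0.0]
force: [0.8, -0.4, -0.3]
opening: 0.0576
gripper_force: 0.0
```

arm_command --deltas '[[[0,0,0,0,0,0],[0,0,0,0,0,0],[0,0,0,0,0,0],[0,0,0,0,0,0],[0,0,0,0,0,0]]]'

```text
t: 3.18
tool_pos: [0.5013, 0.1736, 0.0148]
orientation: [0.239, -3.132, 0.0]
force: [1.0, -0.5, 0.1]
opening: 0.0244
gripper_force: 0.0
```

The opening is 24 mm, less than the 44 mm dome, so the fingers aren't on it. Look.

```bash
python3 - <<'E'
from h import *
s=monitor.read_state();print(s["opening"],s["gripper_force"],s["q"])
o=[]
for n in("top","side"):
    im=eyes.read_camera(n);cv2.imwrite(f"pics/{n}1.png",im)
    c=proj(n,[.505,.17,.02])[0].astype(int);print(n,c,proj(n,s["tool_pos"]))
    o.append(cv2.resize(im[c[1]-50:c[1]+50,c[0]-50:c[0]+50],None,fx=4,fy=4,interpolation=cv2.INTER_CUBIC))
cv2.imwrite("pics/g1.png",np.hstack(o))
E
```

```text
0.02442035785227193 0.0 [ 2.36804539e-01  9.47448329e-02  1.84792136e+00 -4.44237129e-05
  1.19898866e+00 -1.48641141e+00]
top [260 205] [[259.79732678 207.16677596]]
side [309 181] [[307.98482565 182.87962939]]
```

View pics/g1.png

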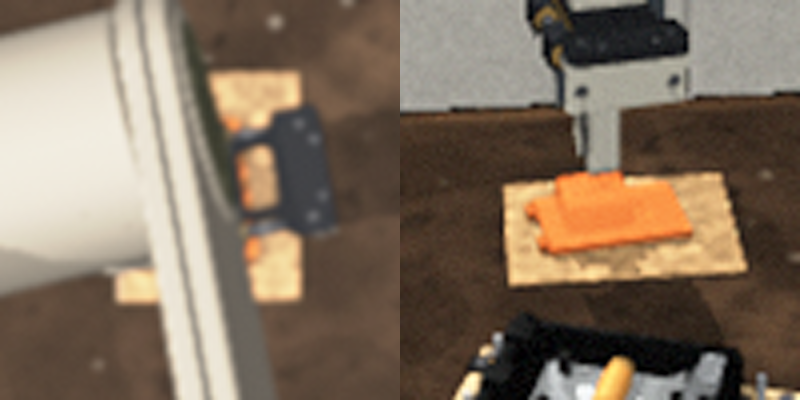

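Top crop: the gripper is over the lens. Side crop: the finger seems to end at the dome's top edge, about px (309,173), though the TCP projects to (308,183). I'll check the tool calibration against the first picture.

```bash
python3 - <<'E'
from h import *
np.set_printoptions(precision=1,suppress=True)
p=np.array([.1838,.5705,.1828]); yv=np.array([.307,.952,0])
for d in(-.0465,0,.0465): print("init tip",proj("side",p+d*yv),proj("top",p+d*yv))
print("dome top far/near edge",proj("side",[[.498,.194,.032],[.504,.1505,.032]]))
s=monitor.read_state()["tool_pos"]
for z in(0,.01,.02,.03): print("near finger tip",proj("side",s+[0.002,-.012,z]),"far",proj("side",s+[-.002,.012,z]))
a=cv2.imread("pics/side0.png")[0:90,140:240];b=cv2.imread("pics/side1.png")[125:215,259:359]
cv2.imwrite("pics/cmp.png",np.hstack([cv2.resize(i,None,fx=4,fy=4,interpolation=0) for i in(a,b)]))
E
```

```text
init tip [[189.   80.9]] [[ 80.4 363.5]]
init tip [[195.9  76.2]] [[ 59.5 356.8]]
init tip [[202.5  71.7]] [[ 38.6 350.2]]
dome top far/near edge [[306.  173.4]
 [309.6 181.8]]
near finger tip [[309.1 185.2]] far [[306.9 180.5]]
near finger tip [[309.  181.9]] far [[306.8 177.3]]
near finger tip [[309.  178.6]] far [[306.7 174. ]]
near finger tip [[308.9 175.3]] far [[306.7 170.7]]
```

View pics/cmp.png

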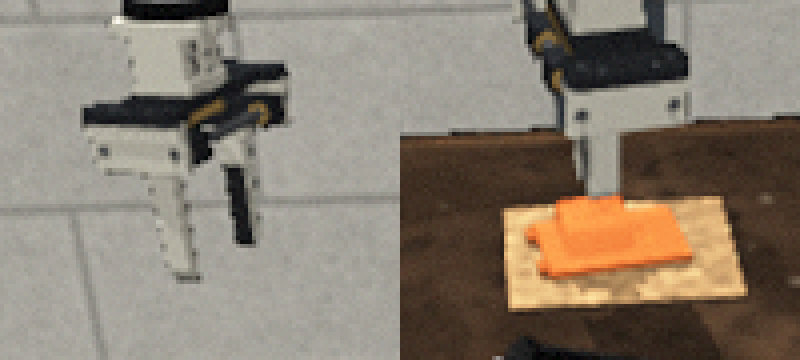

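Side view: at the start, the tips appeared about 12 px (roughly 35 mm) above where the reported TCP projects. So the true tips sit well above the reported z and are hovering over the dome. I'll check by touching the dome top (z 32 mm) gently.

arm_command --deltas '[[[0,0,-0.2,0,0,0],[0,0,-0.2,0,0,0],[0,0,-0.2,0,0,0],[0,0,-0.2,0,0,0]]]' --gripper -1

```text
t: 3.62
tool_pos: [0.5012, 0.1736, 0.0065]
orientation: [0.239, -3.132, 0.0]
force: [-0.9, -0.4, -0.4]
opening: 0.0002
gripper_force: 0.0
```

```bash
python3 - <<'E'
from h import *
np.set_printoptions(precision=4,suppress=True)
s=monitor.read_state();print(s["opening"],s["force"],s["tool_pos"],s["wrist_torque"])
# tips in the initial views: triangulate near-finger lowest point
im=cv2.imread("pics/top0.png");g=cv2.cvtColor(im,cv2.COLOR_BGR2GRAY)
print(g[340:400:4,0:96:4])
# ray from side px through tip, point at tool's vertical plane
for px,off in(((186.5,69),-.0465),((201,60.5),.0465)):
    c=cam("side");d=cast("side",px,0.0)[0]-c
    p=np.array([.1838,.5705])+off*np.array([.307,.952])
    t=((p-c[:2])@d[:2])/(d[:2]@d[:2]);print(c+d*t,p)
E
```

```text
0.00022649775694872016 [-0.9473 -0.4129 -0.4206] [0.5012 0.1736 0.0065] [0.0367 0.015  0.0145]
[[118 112 176 213 206 191 189 186 179 166 176 162 169 188 189 179 191 192
  189 196 201 205 200 200]
 [117 113 175 198 191 185 188 182 176 166 160 164 157 164 179 182 190 189
  183 198 204 205 206 208]
 [117 116 182 194 189 187 198 190 182 179 167 157 140 173 174 183 179 181
  195 200 204 207 209 209]
 [119 112 176 168 131 134  97 192 187 183 168 156 155 177 175 180 186 195
  195 199 208 204 203 212]
 [113 119 128 126  94  40  86 189 189 182 171 164 165 163 175 175 176 194
  194 200 202 204 210 207]
 [130 120  78  33  33  86 183 190 191 179 178 178 168 176 183 180 177 191
  197 196 199 203 208 202]
 [ 82  60  39 123 198 202 201 186 185 182 183 187 182 187 184 179 190 190
  190 203 193 206 208 209]
 [ 81  94  92  88 129 188 195 185 184 186 189 191 201 202 191 186 189 144
  126 206 195 207 208 204]
 [116 110 189 152  96  89  88 120 176 194 132  66 151 202 191 154 129 129
  135 201 193 204 208 200]
 [ 60  87 156 198 198 198 170 113  91  50  43  39  38  34  72 124 125 127
  170 198 193 192 211 206]
 [104  60  38  55  97 140 190 205 173  52  54  55  52 118 127 124 127 166
  197 200 198 203 205 203]
 [167 140 127  96  53  38  53  90 101  70  48  40  74 108 131 127 189 201
  202 196 195 199 204 205]
 [175 145 178 181 129  59  54  44  42  59  61  60  57  37 120 157 201 199
  198 201 206 201 199 200]
 [126 128 128 130 113  54 122  96  60  60  59  90  61  48 127 193 197 200
  200 194 199 193 195 198]
 [128 129 130 130  78  37 204 105  59  59  61  61  57  86 130 209 201 195
  193 192 199 194 187 189]]
[0.1684 0.526  0.2188] [0.1695 0.5262]
[0.199  0.6149 0.2183] [0.1981 0.6148]
```

Both initial fingertips triangulate to z = 0.2185 against a reported 0.1828. That means the true tips are about 35 mm higher than reported, with x and y fine. I'll confirm by touch on the dome.

arm_command --deltas '[[[0,0,-0.2,0,0,0],[0,0,-0.2,0,0,0],[0,0,-0.2,0,0,0],[0,0,0,0,0,0]]]'

```text
t: 3.95
tool_pos: [0.5009, 0.1736, 0.0002]
orientation: [0.239, -3.132, 0.0]
force: [0.2, -0.9, -0.3]
opening: 0.0004
gripper_force: 0.0
```

arm_command --deltas '[[[0,0,-0.1,0,0,0],[0,0,-0.1,0,0,0],[0,0,0,0,0,0]]]'

```text
t: 4.2
tool_pos: [0.5013, 0.1737, -0.0013]
orientation: [0.239, -3.132, 0.0]
force: [0.7, 0.5, 0.1]
opening: 0.0003
gripper_force: 0.0
```

arm_command --deltas '[[[0,0,-0.1,0,0,0],[0,0,-0.1,0,0,0],[0,0,0,0,0,0]]]'

```text
t: 4.45
tool_pos: [0.5016, 0.1737, -0.0025]
orientation: [-0.239, 3.132, 0.0]
force: [-3.1, -0.2, 5.6]
opening: 0.0005
gripper_force: 3.2
```

Contact came at reported z ≈ -2 mm against the 32 mm dome top, so the offset is 34 mm. Lift, open and regrasp lower.

arm_command --deltas '[[[0,0,1,0,0,0],[0,-0.1,0,0,0,0.1],[0,0,0,0,0,0],[0,0,0,0,0,0],[0,0,0,0,0,0],[0,0,0,0,0,0],[0,0,0,0,0,0],[0,0,0,0,0,0],[0,0,0,0,0,0],[0,0,0,0,0,0]]]' --gripper 0.6

```text
t: 5.28
tool_pos: [0.5013, 0.1727, 0.0068]
orientation: [0.242, -3.132, 0.0]
force: [0.3, 0.5, -0.5]
opening: 0.0624
gripper_force: 0.0
```

arm_command --deltas '[[[0,0,-1,0,0,0],[0,0,-0.8,0,0,0],[0,0,-0.7,0,0,0],[0,0,0,0,0,0]]]'

```text
t: 5.62
tool_pos: [0.4993, 0.1722, -0.0208]
orientation: [0.242, -3.128, 0.001]
force: [0.1, -0.5, -1.2]
opening: 0.0742
gripper_force: 0.0
```

arm_command --deltas '[[[0,0,0,0,0,0],[0,0,0,0,0,0],[0,0,0,0,0,0],[0,0,0,0,0,0],[0,0,0,0,0,0],[0,0,0,0,0,0],[0,0,0,0,0,0],[0,0,0,0,0,0]]]' --gripper -1 --squeeze 25

```text
t: 6.28
tool_pos: [0.5017, 0.1728, -0.0178]
orientation: [-0.242, 3.132, 0.0]
force: [0.3, 0.3, 2.7]
opening: 0.0435
gripper_force: 25.0
```

The dome is gripped at 43.5 mm. Lift, carry to the lamp, yaw -28°, then tilt the nose down 17°.

arm_command --deltas '[[[0,0,2,0,0,0],[0,0,3,0,0,0],[0,0,3,0,0,0],[0,0,2.3,0,0,0],[0,-2.3,0,0,0,-2.8],[0,-2.3,0,0,0,-2.8],[0,-2.3,0,0,0,-2.8],[0,-2.3,0,0,0,-2.8],[0,-2.3,0,0,0,-2.8],[0,-2.3,0,0,0,-2.8],[0,-2.3,0,0,0,-2.8],[0,-2.3,0,0,0,-2.8]]]'

```text
t: 7.28
tool_pos: [0.5009, -0.0124, 0.0846]
orientation: [-0.375, -3.119, 0.0]
force: [1.1, -0.2, -1.4]
opening: 0.0441
gripper_force: 25.0
```

arm_command --deltas '[[[0,-2.3,0,0,0,-2.8],[0,-2.3,0,0,0,-2.8],[0,0,0,-1.14,-3.2,0],[0,0,0,-1.14,-3.2,0],[0,0,0,-1.14,-3.2,0],[0,0,0,-1.14,-3.2,0],[0,0,0,-1.14,-3.2,0],[0,0,0,0,0,0],[0,0,0,0,0,0],[0,0,0,0,0,0]]]'

```text
t: 8.12
tool_pos: [0.5018, -0.0574, 0.0855]
orientation: [0.474, 2.809, -0.074]
force: [0.3, -0.5, -0.0]
opening: 0.044
gripper_force: 25.0
```

```bash
python3 - <<'E'
from h import *
np.set_printoptions(precision=4,suppress=True)
s=monitor.read_state();print(s["opening"],s["force"],s["tool_pos"],lamp(s["tool_pos"]))
Rt=R.from_rotvec(s["orientation"]).as_matrix();L=np.c_[LX,LY,[0,0,1]];print("tool axes in lamp frame\n",L.T@Rt)
im=eyes.read_camera("side");cv2.imwrite("pics/side2.png",im)
h=cv2.cvtColor(im,cv2.COLOR_BGR2HSV);c=proj("side",s["tool_pos"]+[0,0,.034])[0].astype(int);print("pred tip px",c)
x0,y0=c-[40,45];u=cv2.resize(im[y0:y0+90,x0:x0+80],None,fx=6,fy=6,interpolation=cv2.INTER_CUBIC);cv2.imwrite("pics/s2.png",u);print(x0,y0)
E
```

```text
0.044012001477853974 [ 0.3242 -0.5411 -0.0261] [ 0.5018 -0.0574  0.0855] [[ 6.7771  0.2054 85.4783]]
tool axes in lamp frame
 [[-0.9565 -0.0073  0.2916]
 [-0.0076  1.      0.0001]
 [-0.2916 -0.0021 -0.9565]]
pred tip px [315 198]
275 153
```

View pics/s2.png

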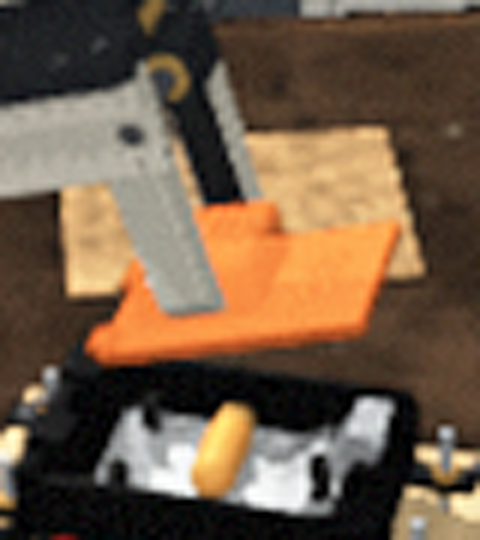

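The lens is held squarely, nose down. In the crop, the near tongue tip is at about (95,358) and the tail corners are at about (362,332) near and (400,222) far. I'll compare these with the two tool-offset hypotheses.

```bash
python3 - <<'E'
from h import *
np.set_printoptions(precision=1,suppress=True)
c,s=np.cos(np.radians(17)),np.sin(np.radians(17))
f=lambda p:np.array(p)/6+[275,153]
meas=np.array([f([93,358]),f([362,332]),f([400,222]),f([277,205])]);print("meas",meas.ravel())
pts=np.array([[-50,-27,0],[50,-32,0],[50,32,6],[15,22,28]])
for n,O in(("A",(17.3,.2,110)),("B",(7.4,.2,108.5))):
    P=np.array(O)+pts[:,:1]*[c,0,s]+pts[:,1:2]*[0,1,0]+pts[:,2:]*[-s,0,c]
    print(n,(proj("side",world(P))-0).ravel())
from scipy.optimize import least_squares
def r(v):
    P=np.array([v[0],.2,v[1]])+pts[:,:1]*[c,0,s]+pts[:,1:2]*[0,1,0]+pts[:,2:]*[-s,0,c]
    return (proj("side",world(P))-meas).ravel()
o=least_squares(r,[7,108]);print("O x,z",o.x,"res",o.fun)
# open lamp: catch top edges / stud tips in this picture
im=cv2.imread("pics/side2.png");u=cv2.resize(im[153:243,275:355],None,fx=6,fy=6,interpolation=cv2.INTER_CUBIC)
print("catch tab right end (395,400), lug-end far wall (60,360)",f([395,400]),proj("side",world([[63.5,11,67],[63.5,-11,67],[60.5,0,67]])).ravel())
E
```

```text
meas [290.5 212.7 335.3 208.3 341.7 190.  321.2 187.2]
A [294.8 212.9 341.1 209.  346.6 189.  326.5 184.6]
B [290.1 212.9 336.1 208.9 341.8 189.  321.7 184.6]
O x,z [  6.8 106.7] res [-0.6  0.9  0.4  1.3 -0.1 -0.3  0.3 -1.8]
catch tab right end (395,400), lug-end far wall (60,360) [340.8 219.7] [343.7 220.  341.6 226.3 341.3 222.9]
```

Hypothesis B fits: the real fingertips are 34 mm short along the tool axis, and the lens origin is near lamp (7, 0, 108). Shift +1.5 mm in x and descend toward the studs.

arm_command --deltas '[[[0.14,-0.05,-1,0,0,0],[0,0,-1.2,0,0,0],[0,0,-1,0,0,0],[0,0,-0.4,0,0,0],[0,0,0,0,0,0],[0,0,0,0,0,0]]]'

```text
t: 8.67
tool_pos: [0.5025, -0.0578, 0.0483]
orientation: [0.475, 2.81, -0.074]
force: [0.2, -0.3, -0.5]
opening: 0.044
gripper_force: 25.0
```

arm_command --deltas '[[[0,0,-0.15,0,0,0],[0,0,-0.15,0,0,0],[0,0,0,0,0,0]]]'

```text
t: 8.92
tool_pos: [0.503, -0.0579, 0.0461]
orientation: [0.474, 2.809, -0.074]
force: [0.5, 0.3, -1.7]
opening: 0.0436
gripper_force: 25.0
```

arm_command --deltas '[[[0,0,-0.15,0,0,0],[0,0,-0.15,0,0,0],[0,0,0,0,0,0]]]'

```text
t: 9.17
tool_pos: [0.5026, -0.0578, 0.0426]
orientation: [0.474, 2.809, -0.074]
force: [0.3, -0.1, -0.8]
opening: 0.0441
gripper_force: 25.0
```

arm_command --deltas '[[[0,0,-0.1,0,0,0],[0,0,-0.1,0,0,0],[0,0,-0.1,0,0,0],[0,0,0,0,0,0]]]'

```text
t: 9.5
tool_pos: [0.5026, -0.0578, 0.0395]
orientation: [0.474, 2.809, -0.074]
force: [0.2, 0.4, -0.6]
opening: 0.0438
gripper_force: 25.0
```

arm_command --deltas '[[[0,0,-0.1,0,0,0],[0,0,-0.05,0,0,0],[0,0,0,0,0,0]]]'

```text
t: 9.75
tool_pos: [0.5026, -0.0578, 0.0381]
orientation: [0.474, 2.809, -0.074]
force: [1.0, 0.6, -1.4]
opening: 0.0437
gripper_force: 25.0
```

arm_command --deltas '[[[0,0,-0.1,0,0,0],[0,0,-0.05,0,0,0],[0,0,0,0,0,0]]]'

```text
t: 10.0
tool_pos: [0.503, -0.0579, 0.037]
orientation: [0.474, 2.808, -0.074]
force: [0.2, -0.3, 0.8]
opening: 0.0439
gripper_force: 25.0
```

arm_command --deltas '[[[0,0,-0.05,0,0,0],[0,0,0,0,0,0],[0,0,0,0,0,0]]]'

```text
t: 10.25
tool_pos: [0.503, -0.0579, 0.0367]
orientation: [0.474, 2.808, -0.074]
force: [-0.0, 0.2, 1.2]
opening: 0.0438
gripper_force: 25.0
```

arm_command --deltas '[[[0,0,-0.05,0,0,0],[0,0,0,0,0,0],[0,0,0,0,0,0]]]'

```text
t: 10.5
tool_pos: [0.5031, -0.0579, 0.0362]
orientation: [0.474, 2.808, -0.074]
force: [0.3, -1.0, 2.4]
opening: 0.0437
gripper_force: 25.0
```

The studs are felt at reported z ≈ 37.6 mm, so the seat height is close to nominal. Now slide toward the stop, lowering along the 17° slope to stay on the studs.

arm_command --deltas '[[[-0.09,0.034,-0.03,0,0,0],[-0.09,0.034,-0.03,0,0,0],[-0.09,0.034,-0.03,0,0,0],[0,0,0,0,0,0]]]'

```text
t: 10.83
tool_pos: [0.5001, -0.0567, 0.0351]
orientation: [0.474, 2.809, -0.074]
force: [1.1, -0.1, 3.7]
opening: 0.044
gripper_force: 25.0
```

arm_command --deltas '[[[-0.09,0.034,-0.03,0,0,0],[-0.09,0.034,-0.03,0,0,0],[0,0,0,0,0,0]]]'

```text
t: 11.08
tool_pos: [0.4982, -0.056, 0.0344]
orientation: [0.474, 2.809, -0.074]
force: [1.8, -0.1, 3.6]
opening: 0.0435
gripper_force: 25.0
```

arm_command --deltas '[[[-0.09,0.034,-0.03,0,0,0],[-0.09,0.034,-0.03,0,0,0],[0,0,0,0,0,0]]]'

```text
t: 11.33
tool_pos: [0.4962, -0.0554, 0.0336]
orientation: [0.474, 2.809, -0.074]
force: [0.9, 0.1, 2.5]
opening: 0.0436
gripper_force: 25.0
```

arm_command --deltas '[[[-0.09,0.034,-0.03,0,0,0],[-0.09,0.034,-0.02,0,0,0],[0,0,0,0,0,0]]]'

```text
t: 11.58
tool_pos: [0.4944, -0.0547, 0.0331]
orientation: [0.474, 2.809, -0.074]
force: [1.1, -0.1, 3.5]
opening: 0.0437
gripper_force: 25.0
```

arm_command --deltas '[[[-0.09,0.034,-0.03,0,0,0],[-0.05,0.017,-0.015,0,0,0],[0,0,0,0,0,0]]]'

```text
t: 11.83
tool_pos: [0.4931, -0.0542, 0.0327]
orientation: [0.474, 2.809, -0.074]
force: [1.0, -0.3, 3.2]
opening: 0.0437
gripper_force: 25.0
```

arm_command --deltas '[[[-0.09,0.034,-0.03,0,0,0],[0,0,0,0,0,0],[0,0,0,0,0,0]]]'

```text
t: 12.08
tool_pos: [0.4922, -0.0539, 0.0324]
orientation: [0.474, 2.809, -0.074]
force: [0.4, -0.6, 4.3]
opening: 0.0435
gripper_force: 25.0
```

arm_command --deltas '[[[-0.09,0.034,-0.03,0,0,0],[0,0,0,0,0,0],[0,0,0,0,0,0]]]'

```text
t: 12.33
tool_pos: [0.4913, -0.0535, 0.0321]
orientation: [0.474, 2.809, -0.074]
force: [0.1, -0.7, 3.4]
opening: 0.0439
gripper_force: 25.0
```

arm_command --deltas '[[[-0.09,0.034,-0.03,0,0,0],[0,0,0,0,0,0],[0,0,0,0,0,0]]]'

```text
t: 12.58
tool_pos: [0.4905, -0.0532, 0.0319]
orientation: [0.474, 2.809, -0.074]
force: [0.8, 0.1, 4.6]
opening: 0.0438
gripper_force: 25.0
```

arm_command --deltas '[[[-0.09,0.034,-0.03,0,0,0],[0,0,0,0,0,0],[0,0,0,0,0,0]]]'

```text
t: 12.83
tool_pos: [0.4896, -0.0528, 0.0316]
orientation: [0.474, 2.809, -0.074]
force: [0.9, 0.0, 3.5]
opening: 0.0439
gripper_force: 25.0
```

arm_command --deltas '[[[-0.09,0.034,-0.03,0,0,0],[0,0,0,0,0,0],[0,0,0,0,0,0]]]'

```text
t: 13.08
tool_pos: [0.4889, -0.0526, 0.0314]
orientation: [0.474, 2.809, -0.074]
force: [2.4, -1.0, 5.1]
opening: 0.0436
gripper_force: 25.0
```

arm_command --deltas '[[[-0.09,0.034,0,0,0,0],[0,0,0,0,0,0],[0,0,0,0,0,0]]]'

```text
t: 13.33
tool_pos: [0.4885, -0.0525, 0.0318]
orientation: [0.474, 2.807, -0.074]
force: [5.4, -1.2, 2.0]
opening: 0.0441
gripper_force: 25.0
```

The stop is met, with about 5.5 N along lamp x. Now swing the tail down 6.5° about the tongues, easing off slightly.

arm_command --deltas '[[[-0.03,0.01,-0.09,0.54,1.53,0],[-0.03,0.01,-0.09,0.54,1.53,0],[0,0,0,0,0,0]]]'

```text
t: 13.58
tool_pos: [0.4879, -0.0523, 0.03]
orientation: [0.484, 2.865, -0.061]
force: [2.5, -1.6, 4.6]
opening: 0.0439
gripper_force: 25.0
```

arm_command --deltas '[[[-0.03,0.01,-0.09,0.54,1.53,0],[-0.03,0.01,-0.09,0.54,1.53,0],[0,0,0,0,0,0]]]'

```text
t: 13.83
tool_pos: [0.487, -0.052, 0.0279]
orientation: [0.493, 2.92, -0.048]
force: [0.9, -0.9, 7.7]
opening: 0.0439
gripper_force: 25.0
```

arm_command --deltas '[[[-0.02,0.01,0.08,0,0,0],[0,0,0,0,0,0],[0,0,0,0,0,0]]]'

```text
t: 14.08
tool_pos: [0.4868, -0.0519, 0.0285]
orientation: [0.492, 2.918, -0.048]
force: [5.2, -2.4, 1.5]
opening: 0.0438
gripper_force: 25.0
```

Near the perch. Ease off x, release, and rise.

arm_command --deltas '[[[0.03,-0.01,0,0,0,0],[0,0,0,0,0,0]]]'

```text
t: 14.25
tool_pos: [0.4868, -0.0519, 0.0284]
orientation: [0.492, 2.918, -0.048]
force: [5.3, -2.2, 1.6]
opening: 0.044
gripper_force: 25.0
```

arm_command --deltas '[[[0,0,0,0,0,0],[0,0,0,0,0,0],[0,0,0,0,0,0],[0,0,0,0,0,0],[0,0,0,0,0,0]]]' --gripper 0.4

```text
t: 14.67
tool_pos: [0.4861, -0.0516, 0.0279]
orientation: [0.493, 2.921, -0.048]
force: [-0.9, -0.5, 0.3]
opening: 0.0644
gripper_force: 0.0
```

```bash
python3 - <<'E'
from h import *
np.set_printoptions(precision=1,suppress=True)
s=monitor.read_state();print(s["opening"],s["force"],s["tool_pos"]*1000,lamp(s["tool_pos"]))
Rt=R.from_rotvec(s["orientation"]).as_matrix();print("tilt",np.degrees(np.arccos(-Rt[2,2])))
im=eyes.read_camera("side");cv2.imwrite("pics/side3.png",im)
c=proj("side",world([0,0,60]))[0].astype(int);x0,y0=c-[40,45]
u=cv2.resize(im[y0:y0+90,x0:x0+90],None,fx=6,fy=6,interpolation=cv2.INTER_CUBIC);cv2.imwrite("pics/s3.png",u);print(x0,y0)
E
```

```text
0.06437769317250887 [-0.9 -0.5  0.3] [486.1 -51.6  27.9] [[-10.    0.4  27.9]]
tilt 10.426605183031416
272 176
```

View pics/s3.png

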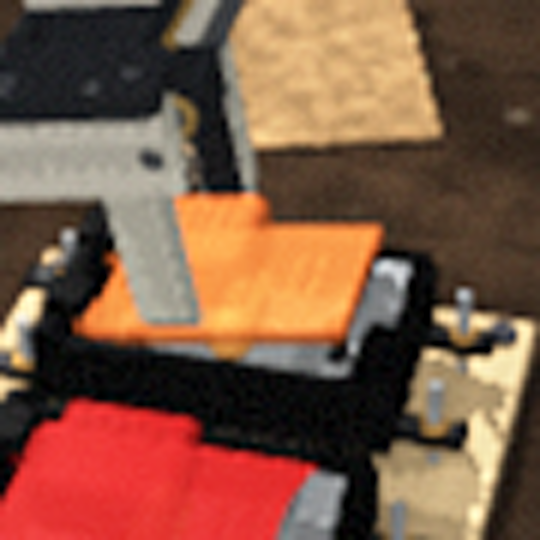

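The lens is hooked, with its tail perched on the catch ramp near crop (370,300). Rise, untilt the tool, shut the fingers and go over lens_tail.

arm_command --deltas '[[[0,0,1,0,0,0],[0,0,1.5,0,0,0],[0,0,2,0,0,0],[0,0,1.7,0,0,0],[0.5,-0.18,0,1.2,3.3,0],[0.6,-0.2,0,1.2,3.3,0],[0.6,-0.2,0,1.1,3.2,0],[0.5,-0.2,0,0,0,0],[0.5,-0.2,0,0,0,0],[0.5,-0.2,0,0,0,0],[0,0,0,0,0,0],[0,0,0,0,0,0]]]'

```text
t: 15.72
tool_pos: [0.5184, -0.0635, 0.0906]
orientation: [0.522, 3.096, -0.001]
force: [0.2, 0.2, -0.1]
opening: 0.0648
gripper_force: 0.0
```

arm_command --deltas '[[[0,0,-1,0,0,0],[0,0,-1,0,0,0],[0,0,-1,0,0,0],[0,0,-1,0,0,0],[0,0,-1,0,0,0],[0,0,0,0,0,0],[0,0,0,0,0,0],[0,0,0,0,0,0],[0,0,0,0,0,0],[0,0,0,0,0,0]]]' --gripper -1

```text
t: 16.55
tool_pos: [0.5194, -0.0638, 0.0412]
orientation: [0.523, 3.095, -0.001]
force: [0.2, -0.8, -0.1]
opening: 0.0037
gripper_force: 0.0
```

```bash
python3 - <<'E'
from h import *
np.set_printoptions(precision=2,suppress=True)
s=monitor.read_state();print(s["opening"],s["force"],s["tool_pos"]*1000,lamp(s["tool_pos"]))
print(R.from_rotvec(s["orientation"]).as_matrix()[:,2])
E
```

```text
0.003676554227466958 [ 0.18 -0.83 -0.08] [519.38 -63.77  41.21] [[25.51  0.09 41.21]]
[ 0. -0. -1.]
```

arm_command --deltas '[[[0,0,-0.3,0,0,0],[0,0,-0.3,0,0,0],[0,0,-0.2,0,0,0],[0,0,0,0,0,0]]]'

```text
t: 16.88
tool_pos: [0.5182, -0.0635, 0.0317]
orientation: [0.523, 3.097, -0.001]
force: [-1.6, 0.2, -0.6]
opening: 0.0008
gripper_force: 0.0
```

arm_command --deltas '[[[0,0,-0.15,0,0,0],[0,0,-0.15,0,0,0],[0,0,0,0,0,0]]]'

```text
t: 17.13
tool_pos: [0.5189, -0.0637, 0.0295]
orientation: [0.523, 3.096, -0.001]
force: [0.2, -0.5, 0.7]
opening: 0.0003
gripper_force: 0.5
```

arm_command --deltas '[[[0,0,-0.1,0,0,0],[0,0,-0.1,0,0,0],[0,0,0,0,0,0]]]'

```text
t: 17.38
tool_pos: [0.5192, -0.0637, 0.0277]
orientation: [0.523, 3.095, -0.001]
force: [0.6, -0.6, 3.1]
opening: 0.0002
gripper_force: 1.2
```

arm_command --deltas '[[[0,0,-0.1,0,0,0],[0,0,-0.1,0,0,0],[0,0,0,0,0,0]]]'

```text
t: 17.63
tool_pos: [0.5193, -0.0639, 0.0257]
orientation: [0.523, 3.095, -0.001]
force: [1.4, -0.8, 4.0]
opening: 0.0005
gripper_force: 1.5
```

arm_command --deltas '[[[0,0,-0.1,0,0,0],[0,0,-0.05,0,0,0],[0,0,0,0,0,0]]]'

```text
t: 17.88
tool_pos: [0.5192, -0.0638, 0.0242]
orientation: [0.523, 3.095, -0.001]
force: [2.8, -1.6, 5.2]
opening: -0.0
gripper_force: 2.0
```

arm_command --deltas '[[[0,0,-0.1,0,0,0],[0,0,-0.05,0,0,0],[0,0,0,0,0,0]]]'

```text
t: 18.13
tool_pos: [0.5189, -0.0636, 0.0225]
orientation: [0.523, 3.096, -0.001]
force: [1.2, -0.1, 0.2]
opening: 0.0006
gripper_force: 0.3
```

The force dropped as the tail edge left the ramp, and the flange face is now passing the hook tip. Keep going.

arm_command --deltas '[[[0,0,-0.1,0,0,0],[0,0,-0.05,0,0,0],[0,0,0,0,0,0]]]'

```text
t: 18.38
tool_pos: [0.5178, -0.0633, 0.0201]
orientation: [-0.523, -3.097, 0.0]
force: [0.3, 0.4, 1.3]
opening: 0.0005
gripper_force: 0.3
```

arm_command --deltas '[[[0,0,-0.1,0,0,0],[0,0,-0.05,0,0,0],[0,0,0,0,0,0]]]'

```text
t: 18.63
tool_pos: [0.518, -0.0634, 0.0188]
orientation: [-0.523, -3.098, 0.001]
force: [-0.6, -0.2, -0.7]
opening: 0.0004
gripper_force: 0.1
```

arm_command --deltas '[[[0,0,-0.1,0,0,0],[0,0,0,0,0,0],[0,0,0,0,0,0]]]'

```text
t: 18.88
tool_pos: [0.5186, -0.0636, 0.0183]
orientation: [0.523, 3.097, -0.001]
force: [0.5, 0.4, 0.2]
opening: 0.0004
gripper_force: 0.0
```

arm_command --deltas '[[[0,0,-0.1,0,0,0],[0,0,0,0,0,0],[0,0,0,0,0,0]]]'

```text
t: 19.13
tool_pos: [0.5187, -0.0636, 0.0174]
orientation: [0.523, 3.096, -0.001]
force: [-0.5, -0.1, 0.5]
opening: 0.0006
gripper_force: 0.0
```

arm_command --deltas '[[[0,0,-0.05,0,0,0],[0,0,0,0,0,0],[0,0,0,0,0,0]]]'

```text
t: 19.38
tool_pos: [0.5187, -0.0636, 0.017]
orientation: [0.523, 3.096, -0.001]
force: [-0.3, 0.1, -0.5]
opening: 0.0005
gripper_force: 0.0
```

arm_command --deltas '[[[0,0,-0.05,0,0,0],[0,0,0,0,0,0],[0,0,0,0,0,0]]]'

```text
t: 19.63
tool_pos: [0.5188, -0.0636, 0.0167]
orientation: [0.523, 3.096, -0.001]
force: [-0.8, 0.4, 1.5]
opening: 0.0006
gripper_force: 0.9
```

Contact is at 16.7 mm, which is the predicted clipped height. Press a little more to be sure it has snapped.

arm_command --deltas '[[[0,0,-0.05,0,0,0],[0,0,0,0,0,0],[0,0,0,0,0,0]]]'

```text
t: 19.88
tool_pos: [0.5189, -0.0636, 0.0162]
orientation: [0.523, 3.096, -0.001]
force: [-2.1, 0.8, 3.9]
opening: 0.0007
gripper_force: 1.8
```

arm_command --deltas '[[[0,0,-0.05,0,0,0],[0,0,0,0,0,0],[0,0,0,0,0,0]]]'

```text
t: 20.13
tool_pos: [0.519, -0.0637, 0.0157]
orientation: [0.523, 3.096, -0.001]
force: [-2.1, -0.0, 4.9]
opening: 0.0006
gripper_force: 2.5
```

arm_command --deltas '[[[0,0,0.5,0,0,0],[0,0,2,0,0,0],[0,0,3,0,0,0],[0,0,4,0,0,0],[-1,3,1,0,0,0],[-1,3,1,0,0,0],[-1,3,0,0,0,0],[-1,3,0,0,0,0],[-1,3,0,0,0,0],[-1,3,0,0,0,0],[-1,3,0,0,0,0],[-1,3,0,0,0,0]]]'

```text
t: 21.13
tool_pos: [0.4378, 0.1777, 0.1305]
orientation: [0.523, 3.096, -0.001]
force: [0.5, -0.4, 0.2]
opening: 0.0008
gripper_force: 0.0
```

arm_command --deltas '[[[-1,3,0,0,0,0],[-1,3,0,0,0,0],[0,0,0,0,0,0],[0,0,0,0,0,0]]]'

```text
t: 21.47
tool_pos: [0.4179, 0.2375, 0.1303]
orientation: [0.517, 3.098, -0.001]
force: [-0.7, 0.0, -0.9]
opening: 0.0002
gripper_force: 0.0
```

```bash
python3 - <<'E'
from h import *
np.set_printoptions(precision=1,suppress=True)
off=np.array([-6.2,0,44.7])
for n in("side","top"):
    im=eyes.read_camera(n);cv2.imwrite(f"pics/{n}4.png",im)
    c=proj(n,world([0,0,60]))[0].astype(int);x0,y0=c-35
    u=cv2.resize(im[y0:y0+70,x0:x0+70],None,fx=6,fy=6,interpolation=cv2.INTER_CUBIC);h=cv2.cvtColor(u,cv2.COLOR_BGR2HSV)
    m=((h[...,0]>6)&(h[...,0]<20)&(h[...,1]>130)&(h[...,2]>150)).astype('u1')
    k,l,st,ce=cv2.connectedComponentsWithStats(m);i=1+np.argmax(st[1:,4]);cs=cv2.findContours((l==i).astype('u1'),cv2.RETR_EXTERNAL,cv2.CHAIN_APPROX_NONE)[0]
    ct=max(cs,key=cv2.contourArea);ap=cv2.approxPolyDP(ct,12,True)[:,0]
    print(n,"area",st[i,4]/36,"poly px",((ap+.5)/6-.5+[x0,y0]).round(1).tolist())
    pts=np.array([[-44,-32,6],[50,-32,6],[50,32,6],[-44,32,6],[44.5,11,6],[44.5,-11,6],[15,22,28],[-31,22,28],[15,-22,28]])
    print("clipped pred",proj(n,world(pts+off)).round(1).tolist())
    P=cast(n,(np.argwhere(l==i)[:,::-1]+.5)/6-.5+[x0,y0],.0507);L=lamp(P);print("orange ext z=50.7",L.min(0),L.max(0))
    w=((h[...,1]<60)&(h[...,2]>120)).astype('u1');k,l,st,ce=cv2.connectedComponentsWithStats(w)
    for j in range(1,k):
        if st[j,4]>700:
            L=lamp(cast(n,(np.argwhere(l==j)[:,::-1]+.5)/6-.5+[x0,y0],.060))
            if abs(L[:,1].mean())<25: print(n,"white",st[j,4]/36,L.mean(0),L.min(0),L.max(0))
s=monitor.read_state();print(s["force"],s["tool_pos"])
E
```

```text
side area 944.0555555555555 poly px [[285.1, 229.2], [328.4, 237.9], [331.4, 231.8], [328.9, 228.4], [333.9, 218.9], [318.4, 216.2], [315.6, 210.8], [299.1, 208.8], [292.1, 215.2]]
clipped pred [[285.8, 230.5], [329.9, 237.3], [336.4, 219.1], [294.7, 213.1], [331.8, 224.5], [329.5, 230.7], [319.5, 211.2], [298.7, 208.2], [314.3, 223.3]]
orange ext z=50.7 [-53.3 -36.   50.7] [43.  51.5 50.7]
side white 69.69444444444444 [47.3  1.5 60. ] [ 39.7 -21.5  60. ] [55.2 21.2 60. ]
top area 996.0555555555555 poly px [[342.2, 187.1], [329.4, 221.4], [353.2, 230.6], [365.8, 195.8], [350.4, 193.2], [348.9, 188.9]]
clipped pred [[354.3, 231.0], [366.1, 195.6], [342.1, 187.4], [330.1, 222.7], [349.3, 192.2], [357.6, 195.0], [342.1, 201.3], [336.1, 219.0], [359.1, 207.1]]
orange ext z=50.7 [-51.5 -32.9  50.7] [46.1 35.6 50.7]
top white 88.16666666666667 [50.6  0.1 60. ] [ 38.7 -13.6  60. ] [61.4 13.8 60. ]
top white 61.416666666666664 [-81.4   2.5  60. ] [-92.2 -11.8  60. ] [-70.1  18.9  60. ]
[ 0.9  0.6 -1.2] [0.4 0.2 0.1]
```

In both views the hook covers the tail edge: the orange outline is notched at (350,193) in the top view, and the white hook tip lies at x ≈ 38.7 mm against 38.3 predicted when shut. The lens corners match the level, clipped pose. Handing in.

```bash
python3 -c "
from plant import ticket
print(ticket.close_job())"
```

```text
the job is handed in; nothing more can be done
None
```

The amber lens is hooked under the lugs, against the stop and clipped level under the catch, by touch and both camera views; it is let go of and the job was handed in at about 21.6 s, with no verdict returned.

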